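# Load the polisher and open its safety-capped compound bottle

### The job

Get the bench polisher ready: lift the handle of the hinged loading tray so that all four brass castings slide into the polisher's bowl, and bring the tray back down level. Then open the compound bottle: push its safety cap down, keep it pushed while twisting it anticlockwise until it is free, lift it off, and finish while holding the cap level about 5 cm above the bottle's mouth, not setting it down or letting go. Leave everything else on the bench where it is.

Things in the scene. Friction and masses are not known exactly. Their poses are not given: they have to be found in the camera images.
- tray (a joint): Hinge of the loading tray, rad: 0 = level on its rest post, grows as the handle is lifted, stop at 1.25. The steel tray (floor 112 long x 96 wide, 105 mm above the bench, 22 mm walls on three sides, open towards the bowl, 0.25 kg) swings about an axle at its open end and sinks back slowly by itself if let go. The castings slide out between about 0.5 and 1.1 rad.
- tray_grip (a point): Grip point on the tray's handle, a round wooden stub 14 mm thick, 62 mm long, level, on the robot's side of the tray. The point is on its centre line, 38 mm out from the tray's end wall, 115 mm above the bench; from tray_hinge 150 mm out and 10 mm up. x points along the stub towards the bowl, y across it, parallel to the axle. The stub can turn between the fingers as the tray tips.
- tray_hinge (a point): Middle of the tray's hinge axle, fixed, 105 mm above the bench, at the tray's open end, over the bowl; x points horizontally from tray to bowl, z up, the axle runs along y.
- bowl_floor (a point): Centre of the polisher bowl's inner floor (round open grey bowl on a round base, inside radius 60 mm at the floor and 72 mm at the rim, rim 62 mm above this point and 100 mm above the bench); the point is 38 mm above the bench and 45 mm beyond tray_hinge.
- ring_a_mid (a point): Centre of a brass ring casting, 25 mm across, 10 mm high; it starts flat in the tray.
- ring_b_mid (a point): Centre of a brass ring casting, 28 mm across, 9 mm high; it starts flat in the tray.
- ingot_mid (a point): Centre of a brass bar casting, 26 x 16 x 12 mm; it starts flat in the tray.
- stud_mid (a point): Centre of a round brass stud casting, 24 mm across, 14 mm high, narrower above; it starts flat in the tray.
- cap_center (a point): Centre, half-way up, of the safety cap: round, fluted, black, 55 mm across, 30 mm high, 30 g, axis z; starts locked on the bottle, this point 115 mm above the bench. To open: push down 4 to 7 mm, turn anticlockwise seen from above by 0.9 to 2.3 rad (1.4 is best), held down for at least the first 0.7 rad, then lift straight off. Clockwise it is blocked. About 1.5 mm of side play.
- bottle_mouth (a point): Centre of the neck's rim, under the cap, 118 mm above the bench, z up. The white bottle (66 mm across) is clamped upright in a fixed holder (round base 116 mm across) and cannot turn or move. Its shoulder starts 12 mm below the cap's lower edge at the neck and is 26 mm below it at full width.
- seal (a joint): Sprung seal in the bottle's mouth that pushes the cap up, m: 0 with the cap locked and not pressed, grows as the cap is pressed, slightly below 0 with the cap off. Pushes with 4 N plus 1 N per mm; the cap unlocks at about 0.0035 (8 N) and meets the rim firmly at 0.007 (11 N).
- charcoal: Bystander: dark soldering block 55 x 38 x 26 mm on the cork board, origin under its centre.
- tweezers: Bystander: steel tweezers 120 mm long, 9 mm high, lying on the cork board (12 mm thick), origin under the centre.
- hammer: Bystander: hammer, 200 mm long, lying on the bench.
- squeeze_bottle: Bystander: small clear bottle 44 mm across, 110 mm high, origin under its centre.
- mandrel: Bystander: upright steel ring stick 120 mm high on a 48 mm foot, origin under its centre.
- dish: Bystander: white dish 80 mm across, 25 mm high, origin under its centre.
- tin: Bystander: flat round aluminium tin 70 mm across, 24 mm high, origin under its centre.
There are look-alikes about, which are no part of the job. Leave any green look-alike of the part that bears cap_center alone. Leave any purple look-alike of the part that bears bottle_mouth alone.

How it is judged:
By the outcome, as a careful person would: the job done as asked, in the order asked, and still so for the second after the job is handed in, while the arm keeps its last pose, push and grip.
It also fails if it takes over 58 s, if anything falls off the work surface, if the arm or the gripper's body presses on something with over 40 N, if the wrist force passes 120 N, or if a joint passes its speed limit or range.

### The arm

A 7-joint arm with a two-finger parallel gripper is mounted at the origin on the work surface. World frame = base frame: x ahead of the robot, y to its left, z up, the work surface at z = 0. Lengths are in mm, angles in rad, forces in N, time in s.
With the tool pointing down it reaches from about 400 to 875 mm from the base axis. Payload 4.4 kg.
Tool frame: the origin (TCP) lies at the very end of the fingers, on their centre line; the grasp point (between the pads) lies 19 mm behind it; z points along the fingers, y is the line along which they close (so a half turn about z gives the same grasp; the last joint's range is limited). The gripper opens to 85 mm and grips with 20 to 120 N. Pads are 22 mm wide; open, the fingers measure 114 mm over their backs; the gripper's body (76 mm by 85 mm) begins 54 mm behind the grasp point. The pads swing forward as they close: fully open they stand 13 mm farther back than shut.
Start: joints at [1.051, 0.628, 0.038, 1.517, -0.027, 0.996, -0.02], TCP at [284.978, -584.213, 231.313] pointing down, gripper open.
Joint ranges: [-3.06, 3.06], [-0.37, 2.12], [-1.25, 1.32], [0.18, 2.47], [-1.1, 4.24], [0.23, 1.98], [-2.94, 2.94]. Speed limits (rad/s): [2.57, 2.57, 3.14, 3.14, 3.14, 3.14, 3.14].

### API

Orientations are given as [roll, pitch, yaw] about the fixed x, y, z axes, in that order (R = Rz(yaw) Ry(pitch) Rx(roll)).
In Python, from cell import ctrl gives the robot as it stands.
- The arm moves only by the tool step_arm, never from a script. Its argument "series" is a list that holds one entry, the list of rows, each a list of 7 numbers: the turn, a rotation vector about the tool's x, y, z as a fraction of full scale, then the shift along the tool's x, y, z as a fraction of full scale, then the closure, from 0 (fully open) to 1 (shut). In form: [[[ax, ay, az, tx, ty, tz, gripper], ...]]. A call has 1 to 12 rows; each row shifts and turns the commanded pose from where the row before left it, along the tool's axes as they then stand; what a row does not reach is not made up. Full scale, the value 1, is 150 mm for a shift and 45 degrees for a turn. A row lasts 1/10 s, in which the tool goes at most 50 mm and 8.59 degrees, less where a joint would pass 70% of its speed; a pose out of reach is approached as far as the arm can. A call with a number of a shift or a turn outside -1 to 1 is refused whole. A call with a gripper value outside its range is refused whole. The fingers move at their own pace and stop on an object; the grip force is fixed at half the most. Time passes only in rows, so rows that do not move let the fingers close. It gives the time, the measured TCP pose, the force, the opening and the grip force at its end, in the units of the state.
- ctrl.read_state(): the state, without advancing time (a new reading comes with each control period).
- ctrl.get_image(name): name is "side" or "top" or "wrist"; returns a dict with "img" (400x640x3 uint8, red, green, blue), "fx", "fy", "cx", "cy" (pixels), "dist" ([k1, k2, p1, p2, k3] as OpenCV has them; the pictures are not rectified), "R" (3x3) and "t" (3): a world point X has camera coordinates R X + t. Camera axes: x right, y down, z forward; pixel columns grow to the right and rows downward; lengths in mm; the calibration is good to about 2 mm. A picture is of the moment at which its call begins. There is no depth.
- ctrl.finish_job(): hands the job in; it is judged then, once.
Trained networks look in a picture, given as the dict that the camera call returned (one of the last four; its "shot" number tells which), for a name from the list of things; names that differ only in an ending like _2 or _b are one class to them, and where a whole thing is asked for, a point or a joint stands for the part that bears it (a point fixed in the world has none). Each returns a list of dicts, best first, with "score" (0 to 1); they miss things now and then, are a little off and sometimes report something else, mostly with a low value. They report only what shows in the picture. A call takes as long as a camera call. They do not tell look-alikes from the thing itself.
- ctrl.recognise(picture, thing): "centre" ([column, row] in pixels, amid what is visible of it).
The state is a dict: "clock": time; "qpos": joint angles; "qd": joint speeds; "tau": joint torques, N m; "eef_pos": TCP position; "tool_rot": TCP orientation; "force": force on the tool from outside, world axes, zero at the start; "torque": the same for the moment, N m; "width": finger opening in mm; "gripper_force": force on a finger pad.
Only numpy, scipy, OpenCV 4.12 (cv2) and the standard library are available. Lean on these libraries where they do the work, as an engineer would, in place of code of your own. Each camera call takes 0.05 s, during which the arm holds its last target. There are 200 camera calls.

## Working session

There is one attempt and no reset: what is moved stays moved. The work goes in short steps, Python scripts to look and compute and a tool call to move; the robot and the scene stay as the last step left them, time stands still between calls to the robot, and variables do not carry over. Pictures are saved under pics/ and viewed, at most 10 in all, crops included, and the job is handed in when it is done.

Besides the shell and the picture viewer there is one more tool, called after "Request:" in YAML: its name, and indented under it one key for each argument. step_arm: Moves the arm, as the interface text tells. Shift numbers are shares of 150 mm and turn numbers shares of 45 degrees, none past 1 either way. Its arguments: {"type":"object","properties":{"series":{"type":"array","items":{"type":"array","items":{"type":"array","items":{"type":"number","minimum":-1,"maximum":1}}}}},"required":["series"]}

```bash
mkdir -p pics; ls; cat > h.py <<'E'
import numpy as np, cv2
from cell import ctrl
from scipy.spatial.transform import Rotation as Rn
def shot(n,save=None):
    p=ctrl.get_image(n)
    if save: cv2.imwrite('pics/'+save,p['img'][:,:,::-1])
    return p
def K(p): return np.array([[p['fx'],0,p['cx']],[0,p['fy'],p['cy']],[0,0,1.]])
def ray(p,uv):
    n=cv2.undistortPoints(np.array([[uv]],float),K(p),np.array(p['dist'],float))[0,0]
    R=np.array(p['R']);t=np.array(p['t']);return -R.T@t, R.T@np.array([n[0],n[1],1])
def atz(p,uv,z):
    o,d=ray(p,uv);return o+d*(z-o[2])/d[2]
def proj(p,X):
    return cv2.projectPoints(np.array(X,float).reshape(-1,1,3),cv2.Rodrigues(np.array(p['R']))[0],np.array(p['t'],float),K(p),np.array(p['dist'],float))[0][:,0]
def tri(obs):
    A=np.zeros((3,3));b=np.zeros(3)
    for p,uv in obs:
        o,d=ray(p,uv);d/=np.linalg.norm(d);M=np.eye(3)-np.outer(d,d);A+=M;b+=M@o
    return np.linalg.solve(A,b)
E
python3 - <<'E'
from h import *
for n in ('top','side'):
    p=shot(n,n+'0.png')
    R=np.array(p['R']);print(n,np.round(-R.T@np.array(p['t'])),np.round(R,2).tolist())
    for t in ['tray','tray_grip','tray_hinge','bowl_floor','cap_center','bottle_mouth','ring_a_mid','ring_b_mid','ingot_mid','stud_mid']:
        print(t,[(np.round(d['centre']).tolist(),round(d['score'],2)) for d in ctrl.recognise(p,t)][:4])
s=ctrl.read_state();print(s)
E
```

```text
pics
top [ 433.   18. 1119.] [[0.01, -1.0, 0.0], [-1.0, -0.01, -0.09], [0.09, -0.0, -1.0]]
tray [([244.0, 185.0], 0.78), ([400.0, 163.0], 0.72)]
tray_grip [([245.0, 191.0], 0.83)]
tray_hinge [([255.0, 164.0], 0.55), ([397.0, 163.0], 0.34)]
bowl_floor [([253.0, 168.0], 0.83), ([299.0, 118.0], 0.5)]
cap_center [([382.0, 219.0], 0.83), ([439.0, 176.0], 0.71), ([399.0, 167.0], 0.57)]
bottle_mouth [([390.0, 176.0], 0.74), ([398.0, 164.0], 0.31)]
ring_a_mid [([243.0, 180.0], 0.43)]
ring_b_mid [([250.0, 198.0], 0.62)]
ingot_mid [([235.0, 195.0], 0.57)]
stud_mid [([258.0, 186.0], 0.61)]
side [-239.  859. 1218.] [[-0.75, -0.66, -0.02], [-0.45, 0.53, -0.72], [0.48, -0.53, -0.7]]
tray [([279.0, 228.0], 0.98), ([406.0, 156.0], 0.3)]
tray_grip [([277.0, 229.0], 0.56), ([260.0, 226.0], 0.52)]
tray_hinge [([264.0, 227.0], 0.79)]
bowl_floor [([262.0, 222.0], 0.75)]
cap_center [([261.0, 225.0], 0.74), ([341.0, 154.0], 0.55), ([367.0, 158.0], 0.5), ([363.0, 195.0], 0.5)]
bottle_mouth [([404.0, 194.0], 0.85)]
ring_a_mid [([266.0, 228.0], 0.5)]
ring_b_mid [([339.0, 171.0], 0.59)]
ingot_mid []
stud_mid []
{'clock': 1.1, 'qpos': array([ 1.05122174,  0.62834985,  0.0384912 ,  1.51740768, -0.02701237,
        0.99630091, -0.02000819]), 'qd': array([ 7.73028246e-04,  5.31056539e-04, -1.34973668e-04,  1.10988109e-05,
       -1.57590682e-04, -4.74828361e-04,  3.16158291e-04]), 'tau': array([ 6.18080994e-04, -5.63279343e+01,  1.22544374e+00, -1.93785042e+01,
        1.07719330e-02,  1.52116852e-03, -1.30227767e-05]), 'eef_pos': array([ 284.97342789, -584.21616854,  231.34332244]), 'tool_rot': array([ 3.14154155e+00, -5.51013622e-05,  4.53741616e-01]), 'force': array([ 0.6270943 ,  0.65737337, -0.304324  ]), 'torque': array([0.01730334, 0.01458208, 0.04699508]), 'gripper_force': 0.0, 'width': 85.34541945747767}
```

View pics/top0.png

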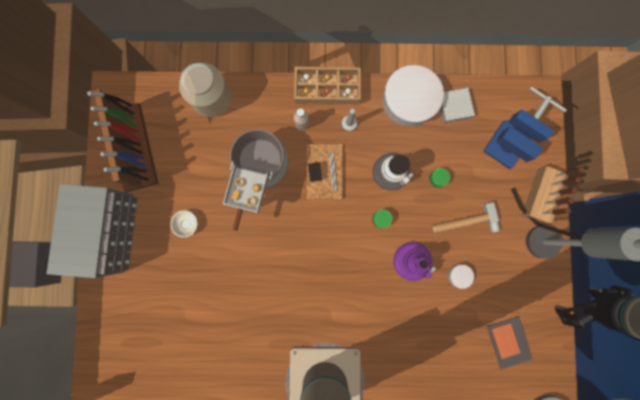

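View pics/side0.png

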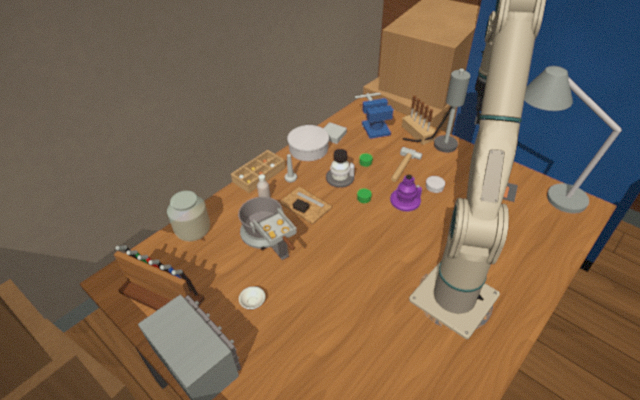

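The top picture shows the grey bowl at (258,157), the tray with four castings at (246,188) and its handle stub at (239,217). The black cap on the white bottle is at (398,166). The look-alikes are the green caps at (383,218) and (440,177) and the purple bottle at (413,262). The black cap on the white bottle fits the description, since the green and purple ones are excluded. I'll enlarge it to confirm.

```bash
python3 - <<'E'
from h import *
p=shot('top');q=shot('side')
im=p['img'][:,:,::-1];jm=q['img'][:,:,::-1]
f=lambda i,u,v,w,h,s:cv2.resize(i[v:v+h,u:u+w],None,fx=s,fy=s,interpolation=cv2.INTER_CUBIC)
a=np.hstack([f(im,215,125,80,60*1+45,5)[:500],f(im,355,125,80,105,5)[:500]])
cv2.imwrite('pics/c1.png',a[:525])
b=np.hstack([f(jm,230,190,80,80,5),f(jm,315,140,80,80,5)])
cv2.imwrite('pics/c2.png',b)
print(p['fx'],q['fx'])
E
```

```text
366.47830702988864 451.7786964200247
```

View pics/c1.png

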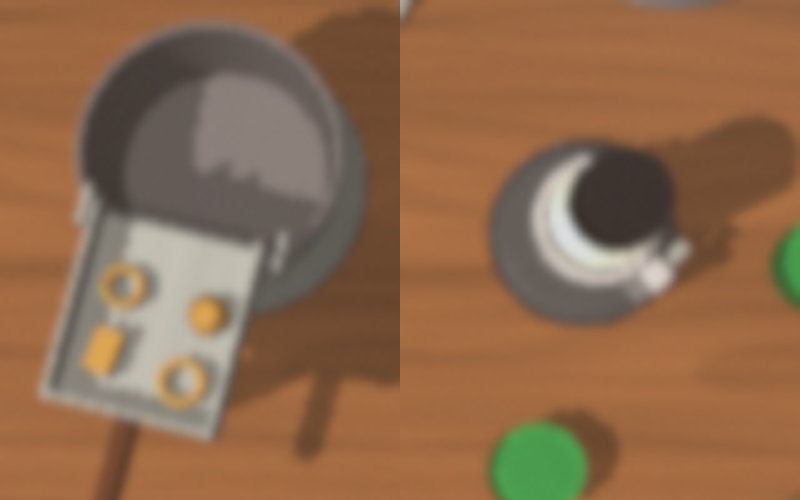

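View pics/c2.png

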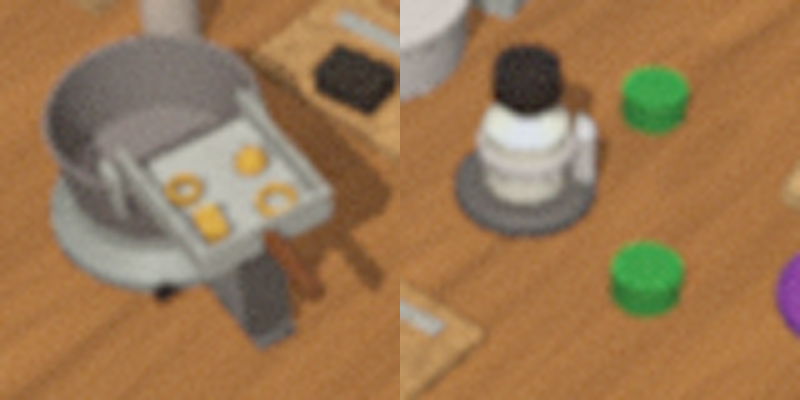

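```bash
cat > loc.py <<'E'
from h import *
p=shot('top');q=shot('side')
c=lambda u,v:(215+u/5,125+v/5)
A=atz(p,c(105,208),105);B=atz(p,c(265,240),105)
C=atz(p,c(42,397),127);D=atz(p,c(213,438),127)
E=atz(p,c(123,428),115)
print('open',A,B,'back',C,D,'handle',E)
m1=(A+B)/2;m2=(C+D)/2;d=m1-m2;print('mid',m1,m2,np.hypot(*d[:2]),'yaw',np.arctan2(d[1],d[0]), np.arctan2(*(A-B)[[1,0]])-np.pi/2,np.arctan2(*(C-D)[[1,0]])-np.pi/2)
cap=atz(p,(399.4,164.4),130);print('cap top',cap)
# side: cap body centre crop (528,78)
print('cap side',atz(q,(315+128/5,140+78/5),115), proj(q,[[cap[0],cap[1],115]]))
print('handle end side', proj(q,[E]))
E
python3 loc.py
```

```text
open [622.53963009 254.89826951 105.        ] [605.21069639 164.8240175  105.        ] back [514.13731724 280.95608678 127.        ] [492.67236094 187.50225813 127.        ] handle [498.44707752 239.09286259 115.        ]
mid [613.87516324 209.86114351 105.        ] [503.40483909 234.22917246 127.        ] 113.1260065267776 yaw -0.21710764685502207 -0.1900628239283748 -0.22576933266422716
cap top [ 628.20238701 -198.02312937  130.        ]
cap side [ 626.70010044 -201.42049263  115.        ] [[339.73849858 155.86415639]]
handle end side [[283.55683386 237.68043737]]
```

The crops confirm the targets. The black cap sits on the white bottle, at about (628,-199). The tray's hinge is at about (614,210) with yaw about -0.215, so the grip point is near (467,242,115). Moving over there.

Request:
step_arm:
  series:
    - [[0,0,0.17,0,0,0,0],[0,0,0.17,0,0,0,0],[0,0,0.17,0,0,0,0],[0,0,0.17,0,0,0,0],[0,0,0.17,0,0,0,0],[0,0,0,0.1,-0.25,0,0],[0,0,0,0.1,-0.3,0,0],[0,0,0,0.1,-0.3,0,0],[0,0,0,0,-0.3,0,0],[0,0,0,0,-0.3,0,0],[0,0,0,0,-0.3,0,0],[0,0,0,0,-0.3,0,0]]

```text
clock: 2.5
eef_pos: [394.6, -291.5, 231.5]
tool_rot: [3.142, -0.001, -0.214]
force: [0.9, 0.2, -0.2]
width: 85.8
gripper_force: 0.0
```

Request:
step_arm:
  series:
    - [[0,0,0,0,-0.3,0,0],[0,0,0,0,-0.3,0,0],[0,0,0,0,-0.3,0,0],[0,0,0,0,-0.3,0,0],[0,0,0,0,-0.3,0,0],[0,0,0,0,-0.3,0,0],[0,0,0,0,-0.3,0,0],[0,0,0,0,-0.3,0,0],[0,0,0,-0.07,-0.3,0,0],[0,0,0,-0.07,-0.3,0,0],[0,0,0,-0.07,-0.3,0,0],[0,0,0,-0.07,-0.277,0,0]]

```text
clock: 3.7
eef_pos: [466.8, 242.4, 231.6]
tool_rot: [-3.141, -0.001, -0.213]
force: [0.5, -0.8, -0.0]
width: 85.6
gripper_force: 0.0
```

```bash
python3 - <<'E'
from h import *
p=shot('wrist','w1.png');s=ctrl.read_state();print(s['eef_pos'],s['tool_rot'],s['qpos'])
g=np.array([467.5,242,115]);print(proj(p,[g,[614,210,105]]))
for t in ['tray_grip','tray','tray_hinge']:print(t,[(np.round(d['centre']).tolist(),round(d['score'],2)) for d in ctrl.recognise(p,t)][:3])
E
```

```text
[465.67962182 251.8825404  231.44588319] [-3.13408865e+00  5.10285649e-04 -2.03494557e-01] [-0.64675461  0.45694884  0.14687366  1.85996488 -0.09603184  0.82668714
 -2.22421451]
[[321.75759651 192.28200052]
 [322.24525122  -9.80926538]]
tray_grip [([320.0, 74.0], 0.98)]
tray [([318.0, 78.0], 0.66)]
tray_hinge [([320.0, 77.0], 0.93)]
```

View pics/w1.png

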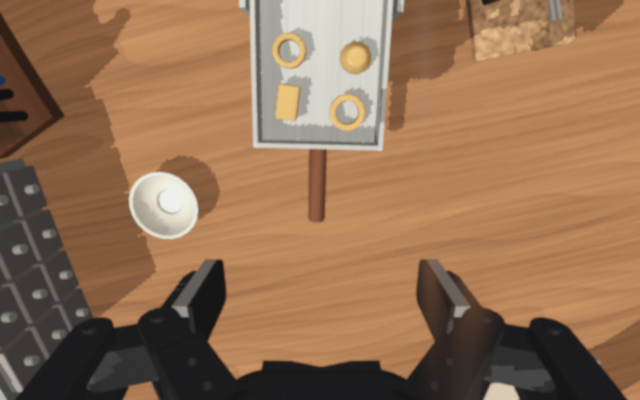

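The wrist picture shows the handle stub from (318,149) to (316,221), with all four castings in the tray.

```bash
python3 - <<'E'
from h import *
p=shot('wrist');s=ctrl.read_state();print(s['eef_pos'],s['tool_rot'])
# use grey edge finder: stub centre along two rows
im=p['img'].astype(int)
R=np.array(p['R']);print(-R.T@np.array(p['t']))
for v in (160,180,200,215):
    r=im[v,280:350];b=np.where(r.sum(1)<230)[0]+280;print(v,b.min() if len(b) else None,b.max() if len(b) else None, b.mean())
    if len(b): print(atz(p,(b.mean(),v),115))
print(atz(p,(317,149),115),atz(p,(316,221),112), atz(p,(257,148),127),atz(p,(382,151),127))
E
```

```text
[466.95958707 239.39666711 231.23809336] [ 3.14072922e+00 -1.13101504e-04 -2.13683457e-01]
[540.81884817 225.28468992 373.56616861]
160 321 323 322.0
[493.13904426 234.71513856 115.        ]
180 320 322 321.0
[477.46313801 238.87952696 115.        ]
200 320 321 320.5
[461.13199894 242.79691599 115.        ]
215 319 321 320.0
[448.4946034  245.93469536 115.        ]
[502.44404993 236.7126071  115.        ] [442.87355684 250.59905015 112.        ] [514.41607226 279.67757007 127.        ] [492.68795089 189.08106344 127.        ]
```

```bash
python3 - <<'E'
from h import *
p=shot('wrist');s=ctrl.read_state();print(s['eef_pos'],s['tool_rot'])
im=p['img'].astype(int);print(im[190,305:335].tolist()[::2])
m=((im.sum(2)<290)&(im[:,:,0]-im[:,:,2]>25)).astype(np.uint8);m[:100]=0;m[240:]=0;m[:,:290]=0;m[:,350:]=0
n,l,st,c=cv2.connectedComponentsWithStats(m);k=1+st[1:,4].argmax();print(st[k],c[k])
P=[]
for v in range(st[k][1]+3,st[k][1]+st[k][3]-3):
    u=np.where(l[v]==k)[0]; P.append(atz(p,((u.min()+u.max())/2,v),115))
P=np.array(P);a=np.polyfit(P[:,0],P[:,1],1);print('yaw',np.arctan(a[0]),P[0],P[-1],len(u))
for x in (465,468):print(x,np.polyval(a,x))
E
```

```text
[467.15504989 238.58139395 231.30819171] [ 3.14061184e+00 -1.67708168e-04 -2.15337472e-01]
[[134, 87, 60], [133, 84, 59], [143, 92, 64], [146, 94, 64], [143, 91, 63], [133, 84, 59], [117, 73, 52], [95, 59, 40], [132, 89, 60], [179, 128, 87], [181, 129, 88], [179, 128, 87], [177, 126, 86], [175, 124, 84], [173, 122, 83]]
[313 151  10  71 513] [317.56725146 186.56335283]
yaw -0.24702743722309525 [498.65299658 234.63364786 115.        ] [446.8293158  247.70956176 115.        ] 8
465 243.03930757606554
468 242.28277375291003
```

Request:
step_arm:
  series:
    - [[0,0,0.026,-0.013,-0.017,0.1,0],[0,0,0,0,0,0.25,0],[0,0,0,0,0,0.25,0],[0,0,0,0,0,0.2,0],[0,0,0,0,0,0.1,0.3],[0,0,0,0,0,0,0.3],[0,0,0,0,0,0,0.3],[0,0,0,0,0,0,0.3]]

```text
clock: 4.8
eef_pos: [466.7, 242.6, 97.6]
tool_rot: [-3.14, -0.002, -0.235]
force: [-0.2, 0.7, 0.0]
width: 60.1
gripper_force: 0.0
```

```bash
python3 - <<'E'
from h import *
p=shot('wrist','w2.png');s=ctrl.read_state();print(s['eef_pos'],s['tool_rot'],s['width'],s['force'],s['qpos'])
E
```

```text
[466.69241572 242.85081414  97.62062935] [-3.13999809e+00 -1.95684870e-03 -2.35080761e-01] 59.32283392838863 [-0.24978973  0.47349311  0.46355386] [-0.60873733  0.6539922   0.11334288  1.98512708 -0.14173357  0.50732294
 -2.20061027]
```

View pics/w2.png

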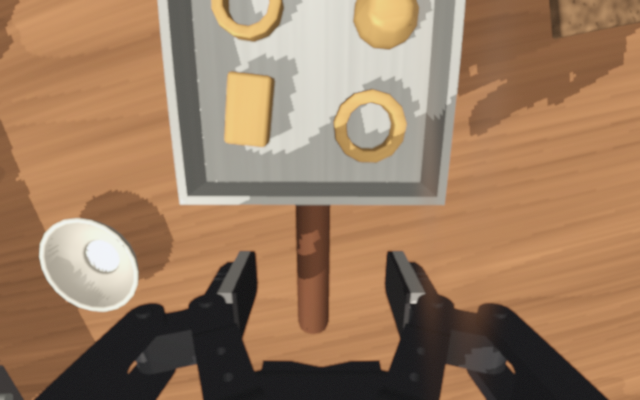

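The stub is at column 313 and the middle of the fingers at about 320. I'll shift about 2.7 mm towards it and close.

Request:
step_arm:
  series:
    - [[0,0,0,-0.005,-0.018,0.008,0.5],[0,0,0,0,0,0,1],[0,0,0,0,0,0,1],[0,0,0,0,0,0,1],[0,0,0,0,0,0,1],[0,0,0,0,0,0,1],[0,0,0,0,0,0,1],[0,0,0,0,0,0,1]]

```text
clock: 5.65
eef_pos: [465.7, 246.4, 95.5]
tool_rot: [-3.14, -0.0, -0.234]
force: [-1.9, 2.3, 5.4]
width: 12.1
gripper_force: 58.6
```

Request:
step_arm:
  series:
    - [[0,0,0,0.005,0,-0.05,1],[0,0,0,0.007,0,-0.05,1],[0,0,0,0.01,0,-0.049,1],[0,0,0,0.012,0,-0.049,1],[0,0,0,0.015,0,-0.048,1],[0,0,0,0.017,0,-0.047,1],[0,0,0,0.019,0,-0.046,1],[0,0,0,0.021,0,-0.046,1],[0,0,0,0.024,0,-0.044,1],[0,0,0,0.026,0,-0.043,1],[0,0,0,0.028,0,-0.041,1],[0,0,0,0.03,0,-0.041,1]]

```text
clock: 6.85
eef_pos: [497.6, 238.6, 178.5]
tool_rot: [-3.14, -0.001, -0.235]
force: [5.0, 4.5, -9.1]
width: 12.2
gripper_force: 58.8
```

Request:
step_arm:
  series:
    - [[0,0,0,0.032,0,-0.039,1],[0,0,0,0.034,0,-0.037,1],[0,0,0,0.036,0,-0.035,1],[0,0,0,0.037,0,-0.033,1],[0,0,0,0.039,0,-0.031,1],[0,0,0,0.041,0,-0.03,1],[0,0,0,0.042,0,-0.027,1],[0,0,0,0.043,0,-0.025,1],[0,0,0,0.045,0,-0.023,1],[0,0,0,0.045,0,-0.021,1],[0,0,0,0.04,0,-0.017,1],[0,0,0,0,0,0,1]]

```text
clock: 8.05
eef_pos: [559.8, 223.5, 224.9]
tool_rot: [3.142, 0.002, -0.234]
force: [3.8, 6.0, -10.8]
width: 11.9
gripper_force: 59.0
```

```bash
python3 - <<'E'
from h import *
s=ctrl.read_state();print(s['eef_pos'],s['tool_rot'],s['width'],s['force'])
p=shot('side');q=shot('top')
f=lambda i,u,v,w,h,s:cv2.resize(i[v:v+h,u:u+w,::-1],None,fx=s,fy=s,interpolation=cv2.INTER_CUBIC)
cv2.imwrite('pics/c3.png',np.hstack([f(p['img'],220,170,80,100,5),f(q['img'],215,120,80,100,5)]))
E
```

```text
[559.78603845 223.51833613 224.85167429] [ 3.14150194e+00  1.66005396e-03 -2.33942738e-01] 11.940443791791974 [  3.82545459   5.97771206 -10.84647039]
```

View pics/c3.png

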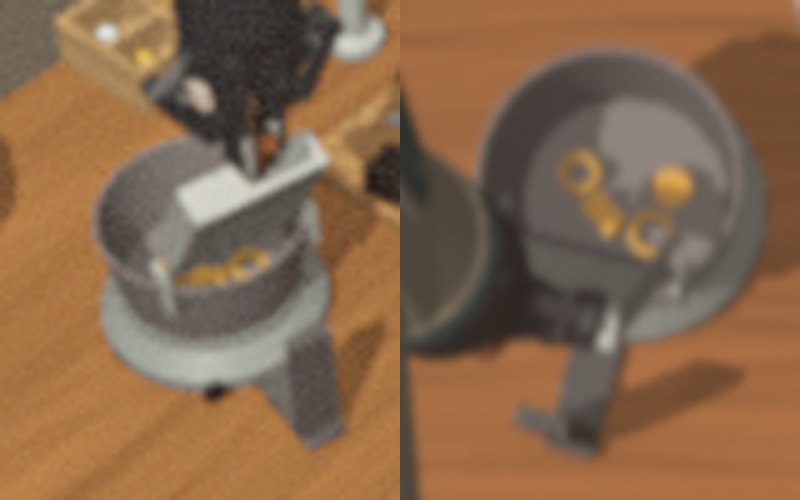

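All four castings are in the bowl: the rings at crop pixels (578,172) and (650,235), the stud at (672,186) and the bar at (603,215). Bringing the tray back down.

Request:
step_arm:
  series:
    - [[0,0,0,-0.04,0,0.017,1],[0,0,0,-0.045,0,0.021,1],[0,0,0,-0.045,0,0.023,1],[0,0,0,-0.043,0,0.025,1],[0,0,0,-0.042,0,0.027,1],[0,0,0,-0.041,0,0.03,1],[0,0,0,-0.039,0,0.031,1],[0,0,0,-0.037,0,0.033,1],[0,0,0,-0.036,0,0.035,1],[0,0,0,-0.034,0,0.037,1],[0,0,0,-0.032,0,0.039,1],[0,0,0,0,0,0,1]]

```text
clock: 9.35
eef_pos: [490.3, 240.3, 178.1]
tool_rot: [3.14, 0.01, -0.23]
force: [-12.6, 7.2, 11.8]
width: 11.6
gripper_force: 84.1
```

Request:
step_arm:
  series:
    - [[0,0,0,-0.03,0,0.041,1],[0,0,0,-0.028,0,0.041,1],[0,0,0,-0.026,0,0.043,1],[0,0,0,-0.024,0,0.044,1],[0,0,0,-0.021,0,0.046,1],[0,0,0,-0.019,0,0.046,1],[0,0,0,-0.017,0,0.047,1],[0,0,0,-0.015,0,0.048,1],[0,0,0,-0.012,0,0.049,1],[0,0,0,-0.01,0,0.049,1],[0,0,0,-0.007,0,0.05,1],[0,0,0,-0.005,0,0.05,1]]

```text
clock: 10.55
eef_pos: [464.5, 246.6, 95.5]
tool_rot: [-3.141, 0.001, -0.233]
force: [-8.8, 3.4, 50.4]
width: 11.9
gripper_force: 84.2
```

Request:
step_arm:
  series:
    - [[0,0,0,0.005,0,-0.012,1],[0,0,0,0,0,0,0.6],[0,0,0,0,0,0,0.5],[0,0,0,0,0,0,0.4],[0,0,0,0,0,0,0.4],[0,0,0,0,0,0,0.4]]

```text
clock: 11.15
eef_pos: [466.2, 245.0, 96.8]
tool_rot: [3.141, 0.0, -0.235]
force: [0.2, 0.2, 0.5]
width: 51.1
gripper_force: 0.0
```

```bash
python3 - <<'E'
from h import *
s=ctrl.read_state();print(s['eef_pos'],s['tool_rot'],s['width'],s['force'])
E
```

```text
[466.23534229 245.01810198  96.79974243] [ 3.14095098e+00  1.24552608e-04 -2.34622180e-01] 51.108669419245096 [0.23324046 0.17585977 0.47236594]
```

Request:
step_arm:
  series:
    - [[0,0,0,0,0,-0.15,0],[0,0,0,0,0,-0.3,0],[0,0,0,0,0,-0.3,0],[0,0,-0.172,0,0,-0.17,0],[0,0,-0.172,0,0,0,0],[0,0,-0.172,0,0,0,0],[0,0,0,0.05,0.28,0,0],[0,0,0,0.05,0.3,0,0],[0,0,0,0.05,0.3,0,0],[0,0,0,0.05,0.3,0,0],[0,0,0,0.05,0.3,0,0],[0,0,0,0.05,0.3,0,0]]

```text
clock: 12.35
eef_pos: [556.2, -11.9, 234.9]
tool_rot: [3.142, 0.0, 0.171]
force: [-0.0, 1.1, -0.0]
width: 85.5
gripper_force: 0.0
```

Request:
step_arm:
  series:
    - [[0,0,0,0.05,0.3,0,0],[0,0,0,0.05,0.3,0,0],[0,0,0,0.05,0.3,0,0],[0,0,0,0.05,0.2,0,0],[0,0,0,0.05,0.15,0,0],[0,0,0,0,0.07,0,0],[0,0,0,0,0,0,0],[0,0,0,0,0,0,0],[0,0,0,0,0,0,0]]

```text
clock: 13.25
eef_pos: [626.5, -196.5, 235.0]
tool_rot: [-3.14, 0.0, 0.173]
force: [-0.0, -0.6, 0.3]
width: 85.2
gripper_force: 0.0
```

```bash
python3 - <<'E'
from h import *
p=shot('wrist','w3.png');s=ctrl.read_state();print(s['eef_pos'],s['tool_rot'],s['width'],s['force'],s['qpos'])
im=p['img'].astype(int)
print(proj(p,[[628,-198,130],[627,-200,100]]))
t=shot('top');f=lambda i,u,v,w,h,s:cv2.resize(i[v:v+h,u:u+w,::-1],None,fx=s,fy=s,interpolation=cv2.INTER_CUBIC)
a=p['img'][:,:,::-1]
cv2.imwrite('pics/c4.png',np.hstack([a[:,140:540],f(t['img'],215,120,80,80,5)]))
for z,n in ((115,'cap_center'),):
    for d in ctrl.recognise(p,n)[:3]: print(d['centre'],d['score'],atz(p,d['centre'],122))
E
```

```text
[ 626.57311399 -196.65988643  235.08788282] [-3.14052440e+00  5.77711527e-06  1.73312893e-01] 85.61914406708885 [-9.45142402e-05  2.48879148e-02 -4.53850875e-01] [ 0.2158556   0.63623143  0.07946451  1.49276826 -0.05666918  1.01529629
 -1.08773261]
[[324.16238841 196.00280993]
 [325.98684395 187.44288174]]
[278.4, 277.3] 0.96 [ 545.66356253 -172.09145296  122.        ]
[447.6, 202.8] 0.93 [ 637.36154766 -298.64170356  122.        ]
[326.1, 191.4] 0.66 [ 629.68047548 -199.33219257  122.        ]
```

View pics/c4.png

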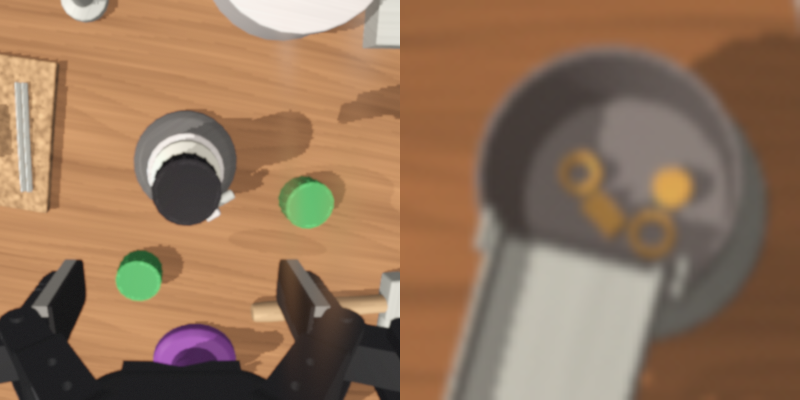

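The tray is level again and the four castings are in the bowl. The black cap is at (327,190) in the wrist image. The bottle's ear is at lower right, about 45° from the finger line, so an anticlockwise sweep clears it.

```bash
python3 - <<'E'
from h import *
p=shot('wrist');s=ctrl.read_state();print(s['eef_pos'],s['tool_rot'])
m=(p['img'].max(2)<60).astype(np.uint8);m[240:]=0;m[:120]=0;m[:,:270]=0;m[:,390:]=0
n,l,st,c=cv2.connectedComponentsWithStats(m);k=1+st[1:,4].argmax();print(st[k])
best=None
for th in (0,):
    def sil(x,y):
        a=np.linspace(0,2*np.pi,72)
        P=[[x+27.5*np.cos(b),y+27.5*np.sin(b),z] for z in (100,130) for b in a]
        h=cv2.convexHull(proj(p,P).astype(np.float32)).astype(np.int32)
        i=np.zeros((400,640),np.uint8);cv2.fillPoly(i,[h],1);return i
    M=(l==k)
    r=[(( sil(x,y)!=M).sum(),x,y) for x in np.arange(620,637,1) for y in np.arange(-206,-190,1)]
    print(sorted(r)[:4],M.sum())
E
```

```text
[ 626.74445937 -197.60608786  235.17642678] [-3.14132787e+00 -2.53481889e-04  1.72408095e-01]
[ 293  154   65   52 1964]
[(np.int64(2245), np.int64(631), np.int64(-199)), (np.int64(2246), np.int64(630), np.int64(-200)), (np.int64(2254), np.int64(629), np.int64(-201)), (np.int64(2258), np.int64(631), np.int64(-198))] 1964
```

```bash
python3 - <<'E'
from h import *
p=shot('wrist');s=ctrl.read_state();print(s['eef_pos'],s['tool_rot'])
print(p['img'][190,285:370:6].tolist())
def sil(x,y):
    a=np.linspace(0,2*np.pi,72)
    P=[[x+27.5*np.cos(b),y+27.5*np.sin(b),z] for z in (100,130) for b in a]
    h=cv2.convexHull(proj(p,P).astype(np.float32)).astype(np.int32)
    i=np.zeros((400,640),np.uint8);cv2.fillPoly(i,[h],1);return i
S={(x,y):sil(x,y) for x in np.arange(620,637,1) for y in np.arange(-206,-190,1)}
for T in (70,85):
    i=p['img'].astype(int);m=((i.max(2)<T)&(i.max(2)-i.min(2)<20)).astype(np.uint8);m[240:]=0;m[:145]=0;m[:,:270]=0;m[:,390:]=0
    m=cv2.morphologyEx(m,cv2.MORPH_OPEN,np.ones((5,5)))
    n,l,st,c=cv2.connectedComponentsWithStats(m);k=1+st[1:,4].argmax();M=l==k;print(T,st[k])
    print([(int(a),int(b[0]),int(b[1])) for a,b in sorted(((v!=M).sum(),q) for q,v in S.items())[:4]])
E
```

```text
[ 626.73540007 -197.87674229  235.13795538] [-3.14148613e+00 -2.07750961e-04  1.72077379e-01]
[[134, 129, 124], [66, 63, 63], [58, 54, 54], [58, 55, 54], [59, 55, 55], [59, 55, 56], [60, 56, 56], [59, 56, 56], [60, 57, 57], [59, 56, 56], [59, 55, 56], [59, 56, 56], [65, 61, 62], [88, 85, 82], [160, 144, 130]]
70 [ 291  154   68   70 3631]
[(578, 632, -200), (588, 631, -201), (593, 630, -199), (596, 632, -199)]
85 [ 291  154   70   70 3766]
[(445, 632, -200), (459, 631, -201), (461, 632, -199), (463, 631, -200)]
```

```bash
python3 - <<'E'
from h import *
p=shot('wrist')
a=np.linspace(0,2*np.pi,360)
for x,y in ((629,-200),(632,-200),(627,-200)):
  for z in (130,100):
    q=proj(p,[[x+27.5*np.cos(b),y+27.5*np.sin(b),z] for b in a]);print(x,y,z,q.min(0),q.max(0))
for uv in ((326,189.5),(326,190)):print(atz(p,uv,130))
E
```

```text
629 -200 130 [289.53077674 160.2198523 ] [360.28284301 228.04761518]
629 -200 100 [292.6928517  153.58640265] [356.38382763 215.1934664 ]
632 -200 130 [290.08531423 156.33058261] [361.07779497 224.61832178]
632 -200 100 [293.20282367 150.08048453] [357.08602887 212.05590686]
627 -200 130 [289.16349275 162.79873299] [359.75545076 230.3204832 ]
627 -200 100 [292.3548139  155.91256291] [355.91773331 217.27442053]
[ 633.67599081 -200.02848968  130.        ]
[ 633.28073723 -200.09890773  130.        ]
```

```bash
python3 - <<'E'
from h import *
from scipy.optimize import minimize
for cam,f in (('top','top0.png'),('side','side0.png')):
    p=shot(cam);im=cv2.imread('pics/'+f).astype(float).max(2)
    c=proj(p,[[628,-199,115]])[0].astype(int);u0,v0=c-16
    w=im[v0:v0+32,u0:u0+32]
    S=8;a=np.linspace(0,2*np.pi,72)
    def sil(x,y):
        P=[[x+27.5*np.cos(b),y+27.5*np.sin(b),z] for z in (100,130) for b in a]
        h=((cv2.convexHull(proj(p,P).astype(np.float32))-[u0-.5,v0-.5])*S).astype(np.int32)
        i=np.zeros((32*S,32*S),np.float32);cv2.fillPoly(i,[h],1)
        return cv2.GaussianBlur(cv2.resize(i,(32,32),interpolation=cv2.INTER_AREA),(0,0),0.8)
    best=[]
    for x in np.arange(620,638,1):
        for y in np.arange(-207,-190,1):
            s=sil(x,y); ins=s>.98; ring=(s>.02)&(cv2.dilate(s,np.ones((3,3)))>0)
            best.append((float(np.corrcoef(s.ravel(),np.minimum(w,120).ravel())[0,1]),int(x),int(y)))
    print(cam,sorted(best)[:5])
E
```

```text
top [(-0.9289680931325061, 632, -202), (-0.9270315077492844, 631, -202), (-0.9267473665280521, 632, -201), (-0.9265785727813901, 633, -202), (-0.925944423568679, 632, -203)]
side [(-0.9374708846835063, 628, -201), (-0.9360620267773464, 629, -202), (-0.9357289963560832, 629, -201), (-0.9354622094874238, 628, -202), (-0.9353580595794836, 628, -200)]
```

Request:
step_arm:
  series:
    - [[0,0,0,0.017,0.01,0.1,0],[0,0,0,0,0,0.25,0],[0,0,0,0,0,0.25,0],[0,0,0,0,0,0.2,0],[0,0,0,0,0,0.1,0],[0,0,0,0,0,0.053,0],[0,0,0,0,0,0,0],[0,0,0,0,0,0,0]]

```text
clock: 14.45
eef_pos: [630.5, -200.1, 93.2]
tool_rot: [3.141, -0.002, 0.171]
force: [0.6, -0.8, 1.5]
width: 85.0
gripper_force: 0.0
```

```bash
python3 - <<'E'
from h import *
p=shot('wrist','w4.png');s=ctrl.read_state();print(s['eef_pos'],s['tool_rot'],s['force'],s['torque'])
E
```

```text
[ 630.66264055 -200.13040339   93.50991521] [ 3.14027450e+00 -2.61500223e-03  1.70997490e-01] [0.04890461 0.63777901 0.47053216] [-0.01738695 -0.01147631  0.00425662]
```

View pics/w4.png

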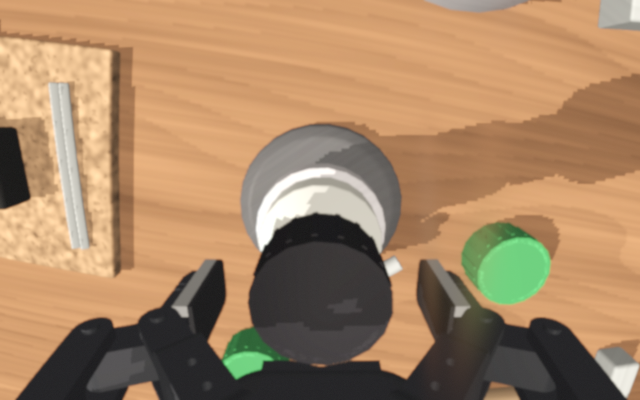

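The cap spans 249–392, centre 320.5, and the fingers' middle is at 321, so it is centred. Next I check the fore-aft offset.

```bash
python3 - <<'E'
from h import *
p=shot('wrist');s=ctrl.read_state();x,y,_=s['eef_pos'];print(x,y)
a=np.linspace(0,6.28,90)
for d in (-3,0,3):
  c=np.array([x,y])+d*np.array([.985,.17]);q=proj(p,[[c[0]+27.5*np.cos(b),c[1]+27.5*np.sin(b),130] for b in a]);print(d,q.min(0),q.max(0))
E
```

```text
630.6550120142603 -200.0807548984614
-3 [249.61581169 248.80359967] [394.87404652 370.83128265]
0 [249.0328371  240.98075477] [395.47519819 365.1354936 ]
3 [248.44494824 233.02641149] [396.08136094 359.33835678]
```

Request:
step_arm:
  series:
    - [[0,0,0,0.003,0,0.005,0.3],[0,0,0,0,0,0,1],[0,0,0,0,0,0,1],[0,0,0,0,0,0,1],[0,0,0,0,0,0,1],[0,0,0,0,0,0,1],[0,0,0,0,0,0,1]]

```text
clock: 15.25
eef_pos: [630.3, -199.7, 91.5]
tool_rot: [3.141, -0.001, 0.171]
force: [-0.3, 0.8, 4.0]
width: 53.2
gripper_force: 61.9
```

```bash
python3 - <<'E'
from h import *
s=ctrl.read_state();print(s['eef_pos'],s['tool_rot'],s['force'],s['torque'],s['width'],s['gripper_force'])
E
```

```text
[ 630.30998054 -199.70761829   91.53752034] [ 3.14123799e+00 -8.63661837e-04  1.71057022e-01] [-0.32039751  0.80073618  3.96760215] [ 0.00943993 -0.0329676   0.02056724] 53.22707579376778 61.93443107418716
```

Request:
step_arm:
  series:
    - [[0,0,0,0,0,0.012,1],[0,0,0,0,0,0.012,1],[0,0,0,0,0,0.014,1],[0,0,0,0,0,0,1],[0,0,0,0,0,0,1]]

```text
clock: 15.75
eef_pos: [630.3, -199.7, 86.3]
tool_rot: [3.141, -0.001, 0.171]
force: [-1.7, 1.6, 9.1]
width: 53.1
gripper_force: 62.5
```

Request:
step_arm:
  series:
    - [[0,0,-0.08,0,0,0,1],[0,0,-0.1,0,0,0,1],[0,0,-0.1,0,0,0,1],[0,0,-0.1,0,0,0,1],[0,0,-0.1,0,0,0,1],[0,0,-0.1,0,0,0,1]]

```text
clock: 16.35
eef_pos: [631.1, -200.2, 86.7]
tool_rot: [3.139, -0.002, 0.629]
force: [-0.0, 0.7, 8.7]
width: 53.2
gripper_force: 62.4
```

```bash
python3 - <<'E'
from h import *
s=ctrl.read_state();print(s['eef_pos'],s['tool_rot'],s['force'],s['torque'],s['width'],s['qpos'])
E
```

```text
[ 631.14864796 -200.19224647   86.67893501] [ 3.13914243e+00 -1.75372923e-03  6.29420032e-01] [-0.01805344  0.74935991  8.73586826] [ 0.00714493 -0.002402   -0.02985279] 53.15336804273215 [ 0.30081452  0.81151172 -0.0624576   1.59836896  0.06815915  0.7308314
 -0.73424043]
```

Request:
step_arm:
  series:
    - [[0,0,-0.1,0,0,0.002,1],[0,0,-0.1,0,0,0,1],[0,0,-0.1,0,0,0,1],[0,0,-0.1,0,0,0,1],[0,0,-0.1,0,0,0,1],[0,0,-0.1,0,0,0,1],[0,0,-0.1,0,0,0,1],[0,0,-0.1,0,0,0,1],[0,0,-0.1,0,0,0,1],[0,0,-0.1,0,0,0,1],[0,0,-0.1,0,0,0,1],[0,0,-0.1,0,0,0,1]]

```text
clock: 17.55
eef_pos: [631.3, -200.0, 86.4]
tool_rot: [3.138, 0.001, 1.572]
force: [0.7, -1.1, 9.4]
width: 53.3
gripper_force: 62.4
```

Request:
step_arm:
  series:
    - [[0,0,-0.01,0,0,0,1],[0,0,0,0,0,0,1]]

```text
clock: 17.75
eef_pos: [631.3, -200.0, 86.4]
tool_rot: [3.138, 0.0, 1.577]
force: [-0.1, 0.6, 8.9]
width: 53.2
gripper_force: 62.5
```

Request:
step_arm:
  series:
    - [[0,0,0,0,0,-0.02,1],[0,0,0,0,0,-0.03,1],[0,0,0,0,0,-0.03,1],[0,0,0,0,0,0,1]]

```text
clock: 18.15
eef_pos: [630.2, -200.1, 97.3]
tool_rot: [3.141, 0.0, 1.577]
force: [1.9, -1.5, 1.0]
width: 52.9
gripper_force: 63.3
```

It came free with no pull resistance, so I continue up to about 5 cm above the mouth.

Request:
step_arm:
  series:
    - [[0,0,0,0,0,-0.05,1],[0,0,0,0,0,-0.07,1],[0,0,0,0,0,-0.08,1],[0,0,0,0,0,-0.07,1],[0,0,0,0,0,-0.05,1],[0,0,0,0,0,-0.015,1],[0,0,0,0,0,0,1],[0,0,0,0,0,0,1],[0,0,0,0,0,0,1]]

```text
clock: 19.05
eef_pos: [629.5, -199.5, 146.9]
tool_rot: [-3.14, -0.0, 1.577]
force: [-0.4, -1.4, -0.7]
width: 53.3
gripper_force: 64.2
```

```bash
python3 - <<'E'
from h import *
s=ctrl.read_state();print(s['eef_pos'],s['tool_rot'],s['force'],s['width'],s['gripper_force'])
p=shot('side');q=shot('top');w=shot('wrist')
f=lambda i,u,v,w,h,s:cv2.resize(i[v:v+h,u:u+w,::-1],None,fx=s,fy=s,interpolation=cv2.INTER_CUBIC)
cv2.imwrite('pics/c5.png',np.hstack([f(p['img'],230,120,160,140,5)[:500:,300:],cv2.resize(w['img'][:,140:,::-1],(300,500)) ]))
E
```

```text
[ 629.47746557 -199.52448939  146.8797852 ] [-3.14046730e+00 -3.17986505e-04  1.57699851e+00] [-0.37836665 -1.35794823 -0.74909355] 53.317475761062795 64.23627091571689
```

View pics/c5.png

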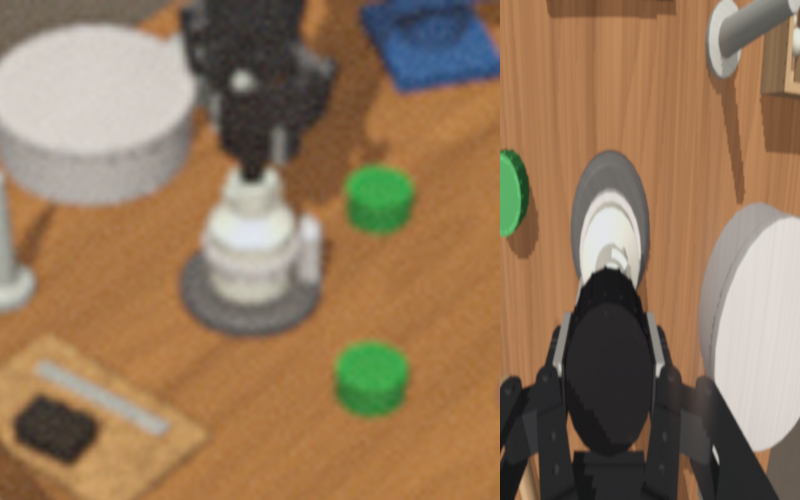

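The cap is off and held level between the fingers, above the bare bottle neck at crop (252,190). The tray is down and the castings are in the bowl. Handing in.

```bash
python3 -c "
from cell import ctrl
print(ctrl.finish_job())"
```

```text
the job is handed in; nothing more can be done
None
```

The job is handed in: all four castings are in the bowl, the tray is back down, and the cap is off and held level about 5 cm above the bottle's mouth; bringing the tray down peaked at about 50 N upward at the wrist as it met its rest post (wrist limit 120 N).

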